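# Unlatch and open the eyewear display case

### The job

Open the eyewear display case on the counter: turn the latch knob on its sloping lid a quarter turn, then raise the lid as far as it goes and leave it standing so. The latch may release clockwise or anticlockwise, so feel which way it goes and do not force it against its stop. Leave the cosmetics around the case standing where they are.

Things in the scene. Friction and masses are not known exactly. Their poses are not given: they have to be found in the camera images.
- knob (a point): Latch knob: steel bar 12 mm thick, 44 long, 26 high, on a stem on the sloping lid. Point: grip centre on the turning axis, 26 mm out from the lid's face (bar spans 12 to 38 out; a rosette 32 across, 4 thick lies below), 130 mm down the slope from the hinge line, mid-width. z: turning axis, out of the lid, 37.8 deg from vertical when shut, leaning to the front; y: along the bar; x: across it.
- latch (a joint): Angle (rad) of the latch shaft and hidden cam. 0: latched, bar parallel to the hinge; positive: anticlockwise seen facing the lid (about the knob's +z). Starts within 0.2 of 0. Only one way releases, not visible from outside: a hidden stop at about 0.4 blocks the wrong way; the right way is free (0.06 N m friction) to its end at 1.57, and the cam is clear past about 1.1.
- bush (a joint): Wind-up (rad) of the knob's bar relative to the latch shaft: the bar sits on a rubber bush (1.5 N m/rad), so this is near 0 while the shaft follows and grows with the torque once the shaft is stopped, either way (same sign as latch). Bar angle = latch + bush. The bush tears at 0.4 rad (0.6 N m).
- lid (a joint): Opening angle (rad) of the lid about its level hinge at the upper rear edge: 0 shut, 1.2 fully open at its stop, where the lid rises 31 deg above level from hinge to front edge (knob axis 31 deg from vertical, leaning to the rear). The stiff hinge (0.7 N m friction) keeps the lid wherever it is left; lifting at the knob takes about 7 to 10 N. Latched it lifts only about 0.02.
- lid_hinge (a point): Middle of the lid's hinge line, in the plane of the lid's outer face, 165 mm above the counter; turns with the lid. y: along the hinge line; z: out of the lid's face; -x: down the slope along the lid. The lid opens by turning about +y.
- lid_edge (a point): Middle of the lid's lower front edge, 180 mm down the slope from the hinge line, 5 mm below the face (half-way through). Lid: 180 mm along the slope, 220 wide, 10 thick, black frame with glass in the upper part.
- case: Black eyewear display case with a sloping lid, fixed to the counter. Origin: on the counter under its middle; x to its rear (the lid slopes down to -x, its front, which faces the robot's right), z up. Spans x -90 to 110 mm, y -110 to 110; front wall 40 mm high, rear 158; hinge line at x 60, z 165; lid 37.8 deg from level.
- compact_mid (a point): closed round powder compact (mm), black, 66 across, 18 tall, lying in front of the case; the point is its centre, half-way up
- glasses_box_mid (a point): closed dark hard-shell spectacle box (mm), 60 x 150 x 38 tall, lying in front of the case; the point is its centre, half-way up
- cream_jar_mid (a point): white cream jar (mm), 60 across, 50 tall, behind the case; the point is its centre, half-way up
- lipstick_mid (a point): brass lipstick tube standing up (mm), 21 across, 72 tall, beside the case; the point is its centre, half-way up
- brush_cup_mid (a point): white cup with make-up brushes (mm), 72 across, cup 95 tall, brushes to about 195, behind the case; the point is its centre, half-way up the cup
- perfume_mid (a point): small amber perfume bottle (mm), 32 x 50, 82 tall with its cap, beside the case; the point is its centre, half-way up the glass

How it is judged:
By the outcome, as a careful person would: the job done as asked, in the order asked, and still so for the second after the job is handed in, with the robot touching nothing.
It also fails if it takes over 58 s, if anything falls off the work surface, if the arm or the gripper's body presses on something with over 40 N, if the wrist force passes 120 N, or if a joint passes its speed limit or range.

### The arm

A 7-joint arm with a two-finger parallel gripper is mounted at the origin on the work surface. World frame = base frame: x ahead of the robot, y to its left, z up, the work surface at z = 0. Lengths are in m, angles in rad, forces in N, time in s.
With the tool pointing down it reaches from about 0.425 to 0.925 m from the base axis. Payload 6.8 kg.
Tool frame: the origin (TCP) lies at the very end of the fingers, on their centre line; the grasp point (between the pads) lies 19 mm behind it; z points along the fingers, y is the line along which they close (so a half turn about z gives the same grasp; the last joint's range is limited). The gripper opens to 85 mm and grips with 20 to 120 N. Pads are 22 mm wide; open, the fingers measure 114 mm over their backs; the gripper's body (76 mm by 85 mm) begins 54 mm behind the grasp point. The pads swing forward as they close: fully open they stand 13 mm farther back than shut.
Start: joints at [1.148, 0.477, 0.022, 1.555, -0.011, 1.109, -0.083], TCP at [0.209, -0.642, 0.231] pointing down, gripper open.
Joint ranges: [-2.96, 2.96], [-0.34, 2.1], [-1.41, 1.46], [0.24, 2.44], [-1.37, 4.51], [0.17, 1.92], [-2.96, 2.96]. Speed limits (rad/s): [2.39, 2.39, 3.14, 3.14, 3.14, 3.14, 3.14].

### API

Orientations are given as [roll, pitch, yaw] about the fixed x, y, z axes, in that order (R = Rz(yaw) Ry(pitch) Rx(roll)).
In Python, from cell import sense, camera, get_calibration, ticket, recognise, outline_of gives the robot as it stands.
- The arm moves only by the shell command python3 -m creep 'ROWS'. ROWS is JSON, a list of rows, each a list of 7 numbers: the shift along the world's x, y, z in mm, then the turn, a rotation vector about the world's x, y, z in rad, then the finger opening in mm, from 0 to 85.4. In form: [[dx, dy, dz, wx, wy, wz, gripper], ...]. A call has 1 to 5 rows; each row shifts and turns the commanded pose from where the row before left it; what a row does not reach is not made up. A row lasts 1/10 s, in which the tool goes at most 50 mm and 8.59 degrees, less where a joint would pass 70% of its speed; a pose out of reach is approached as far as the arm can. A call with a gripper value outside its range is refused whole. The fingers move at their own pace and stop on an object; the grip force is fixed at half the most. Time passes only in rows, so rows that do not move let the fingers close. It gives the time, the measured TCP pose, the force, the opening and the grip force at its end, in the units of the state.
- sense(): the state, without advancing time (a new reading comes with each control period).
- camera(name): name is "scene" or "side" or "wrist"; returns (picture, depth): 400x640x3 uint8, red, green, blue; 400x640 float32, m along the optical axis (not along the pixel's ray), 0 where there is no reading.
- get_calibration(name): a dict with "camera_matrix" (3x3 intrinsics, pixels), "k1" (the pictures are not rectified: a ray, as slopes to the right and down, at radius r is drawn at 1 + k1 r^2 times it, then the intrinsics apply), "R" (3x3) and "t" (3): a world point X has camera coordinates R X + t. Camera axes: x right, y down, z forward; pixel columns grow to the right and rows downward; lengths in m; the calibration is good to about 2 mm. A picture is of the moment at which its call begins: read the wrist's pose just before it. get_calibration takes no time and is no camera call; for the wrist camera it gives the pose at the moment of the call.
- ticket.close_job(): hands the job in; it is judged then, once.
Trained networks look in the newest picture that a camera, given by its name, has taken for a name from the list of things; names that differ only in an ending like _2 or _b are one class to them, and where a whole thing is asked for, a point or a joint stands for the part that bears it (a point fixed in the world has none). Each returns a list of dicts, best first, with "p" (0 to 1); they miss things now and then, are a little off and sometimes report something else, mostly with a low value. They report only what shows in the picture. A call takes as long as a camera call.
- recognise(camera, target): "bbox" ([left, top, right, bottom] in pixels, round what is visible of it).
- outline_of(camera, target): "pixels" (400x640 bool, what is visible of it) and "bbox" ([left, top, right, bottom] in pixels, round what is visible of it).
The state is a dict: "t": time; "q": joint angles; "qd": joint speeds; "tau": joint torques, N m; "tcp_pos": TCP position; "tool_rot": TCP orientation; "contact_force": force on the tool from outside, world axes, zero at the start; "moment": the same for the moment, N m; "finger_gap": finger opening in m; "grip_force": force on a finger pad.
Only numpy, scipy, OpenCV 4.12 (cv2) and the standard library are available. Lean on these libraries where they do the work, as an engineer would, in place of code of your own. Each camera call takes 0.05 s, during which the arm holds its last target. There are 200 camera calls.

## Working session

There is one attempt and no reset: what is moved stays moved. The work goes in short steps, Python scripts to look and compute and a shell command to move; the robot and the scene stay as the last step left them, time stands still between calls to the robot, and variables do not carry over. Pictures are saved under pics/ and viewed, at most 10 in all, crops included, and the job is handed in when it is done.

```bash
mkdir -p pics; ls; cat > h.py <<'E'
import numpy as np, cv2
from cell import *
def look(n,f):
    p,d=camera(n); cv2.imwrite('pics/'+f,p[:,:,::-1]); return p,d
def pts(n,d,mask=None):
    c=get_calibration(n);K=np.array(c['camera_matrix']);k=c['k1']
    v,u=np.nonzero((d>0) if mask is None else (mask&(d>0)))
    D=np.array([k,0,0,0,0.])
    xy=cv2.undistortPoints(np.c_[u,v].astype(float).reshape(-1,1,2),K,D).reshape(-1,2)
    z=d[v,u]; X=np.c_[xy*z[:,None],z]
    return (X-np.array(c['t']))@np.array(c['R']),u,v
E
python3 - <<'E'
from h import *
s=sense();print(s['t'],s['tcp_pos'],s['tool_rot'],s['finger_gap'])
for n in ['scene','side']:
    p,d=look(n,n+'1.png')
    for t in ['knob','case','lid_edge','lipstick_mid','perfume_mid','compact_mid','glasses_box_mid','cream_jar_mid','brush_cup_mid']:
        o=outline_of(n,t)
        if o:
            X,u,v=pts(n,d,o[0]['pixels']);print(n,t,round(o[0]['p'],2),o[0]['bbox'],np.median(X,0).round(3) if len(X) else '',X.max(0).round(3),X.min(0).round(3))
E
```

```text
pics
0.0 [ 0.20878211 -0.64126579  0.23031919] [-3.13975825e+00  1.50078165e-04  3.14810611e-01] 0.08510798801446233
scene knob 0.67 [241.7, 183.4, 261.7, 205.0] [ 0.579 -0.096  0.106] [ 0.599 -0.08   0.118] [ 0.365 -0.19  -0.004]
scene case 0.69 [231.2, 146.4, 337.8, 269.2] [ 0.653 -0.002  0.099] [0.748 0.086 0.172] [ 0.101 -0.174 -0.003]
scene lid_edge 0.63 [234.0, 144.4, 311.0, 254.0] [ 0.595 -0.044  0.112] [0.687 0.042 0.172] [ 0.153 -0.18  -0.003]
scene lipstick_mid 0.94 [281.1, 255.2, 298.4, 291.6] [0.728 0.019 0.037] [0.733 0.027 0.072] [ 0.663 -0.01  -0.004]
scene perfume_mid 0.6 [227.2, 255.5, 253.2, 302.6] [ 0.766 -0.061  0.055] [ 0.778 -0.044  0.082] [ 0.665 -0.12  -0.002]
scene compact_mid 0.79 [198.1, 204.3, 230.0, 222.4] [ 0.542 -0.212  0.016] [ 0.565 -0.185  0.018] [ 0.483 -0.255 -0.002]
scene glasses_box_mid 0.73 [156.5, 223.1, 220.3, 283.1] [ 0.703 -0.189  0.035] [ 0.757 -0.165  0.039] [ 0.565 -0.23  -0.003]
scene cream_jar_mid 0.64 [344.6, 198.2, 357.1, 228.1] [0.508 0.104 0.036] [0.594 0.117 0.072] [ 0.441  0.089 -0.002]
scene brush_cup_mid 0.91 [351.0, 160.7, 395.
[... 396 characters left out ...]
-0.001]
side lipstick_mid 0.59 [252.3, 193.5, 263.9, 229.7] [0.718 0.024 0.037] [0.754 0.028 0.074] [ 0.709 -0.056 -0.002]
side perfume_mid 0.78 [247.8, 171.8, 274.1, 205.1] [ 0.744 -0.058  0.051] [0.805 0.02  0.085] [ 0.723 -0.164  0.001]
side compact_mid 0.33 [277.9, 193.4, 333.3, 300.1] [0.58  0.169 0.092] [0.644 0.191 0.195] [0.544 0.07  0.001]
side glasses_box_mid 0.65 [271.5, 155.3, 331.0, 174.8] [ 0.697 -0.196  0.039] [0.77  0.035 0.175] [ 0.589 -0.285 -0.001]
side cream_jar_mid 0.73 [339.6, 253.3, 377.6, 295.7] [0.491 0.137 0.044] [0.524 0.152 0.053] [ 0.462  0.056 -0.001]
side brush_cup_mid 0.83 [277.9, 193.7, 331.1, 300.1] [0.58  0.169 0.093] [0.624 0.191 0.195] [0.544 0.073 0.002]
```

```bash
python3 - <<'E'
from h import *
p,d=camera('scene')
X,u,v=pts('scene',d)
# lid plane: points near knob region with z between .05,.16
m=(X[:,2]>.05)&(X[:,2]<.17)&(np.abs(X[:,0]-.58)<.2)&(X[:,1]>-.17)&(X[:,1]<.06)
P=X[m]; best=None; rng=np.random.default_rng(0)
for i in range(600):
    a=P[rng.choice(len(P),3,False)]; n=np.cross(a[1]-a[0],a[2]-a[0]);l=np.linalg.norm(n)
    if l<1e-5: continue
    n/=l; n*=np.sign(n[2]); 
    if abs(n[2]-.79)>.06: continue
    c=(np.abs((P-a[0])@n)<.003).sum()
    if best is None or c>best[0]: best=(c,n,a[0])
i=np.abs((P-best[2])@best[1])<.003; Q=P[i]; c=Q.mean(0); n=np.linalg.svd(Q-c,full_matrices=False)[2][2]; n*=np.sign(n[2])
print(len(P),i.sum(),n,np.degrees(np.arccos(n[2])),'front az',np.degrees(np.arctan2(n[1],n[0])))
h=np.r_[n[:2],0]/np.linalg.norm(n[:2]); y=np.cross([0,0,1],-h); down=np.cross(-y,n); down*=-np.sign(down[2])
print('y',y,'down',down)
s=(Q-c)@down; w=(Q-c)@y; print('slope range',np.percentile(s,[.5,99.5]),'width',np.percentile(w,[.5,99.5]))
# hinge top z: point with plane z=.165
k=(P-c)@n; kn=P[(k>.008)&(k<.045)&(P[:,2]>.07)]; 
print('hinge dist', (.165-c[2])/down[2], 'c',c)
o=outline_of('scene','knob')[0]['pixels']; K,_,_=pts('scene',d,o); kk=(K-c)@n; K=K[(kk>.01)&(kk<.05)]
print(len(K),K.mean(0),'along y',np.ptp(K@y),'n',np.percentile((K-c)@n,[2,98]))
top=K[(K-c)@n>.033]; print('top',len(top),top.mean(0)); e=np.linalg.svd(top-top.mean(0))[2][0]; print('bar dir',e,'angle from y', np.degrees(np.arctan2(e@np.cross(n,y),e@y)))
p2=p[120:320,140:420]; cv2.imwrite('pics/s2.png',cv2.resize(p2[:,:,::-1],None,fx=2.8,fy=2.8))
E
```

```text
7552 3508 [ 0.11963006 -0.59565867  0.79427917] 37.41277541958345 front az -78.64398544108843
y [-0.98042263 -0.19690474  0.        ] down [ 0.15639733 -0.77872927 -0.60755296]
slope range [-0.09333836  0.09501122] width [-0.16966248  0.13293491]
hinge dist -0.09066699488347009 c [ 0.58982144 -0.04490068  0.109915  ]
167 [ 0.58291149 -0.09540136  0.10658761] along y 0.036921869472552826 n [0.01161151 0.03908307]
top 47 [ 0.58339317 -0.1020472   0.11412264]
bar dir [ 0.99359597  0.06369187 -0.09332945] angle from y 170.64776922317608
```

View pics/s2.png

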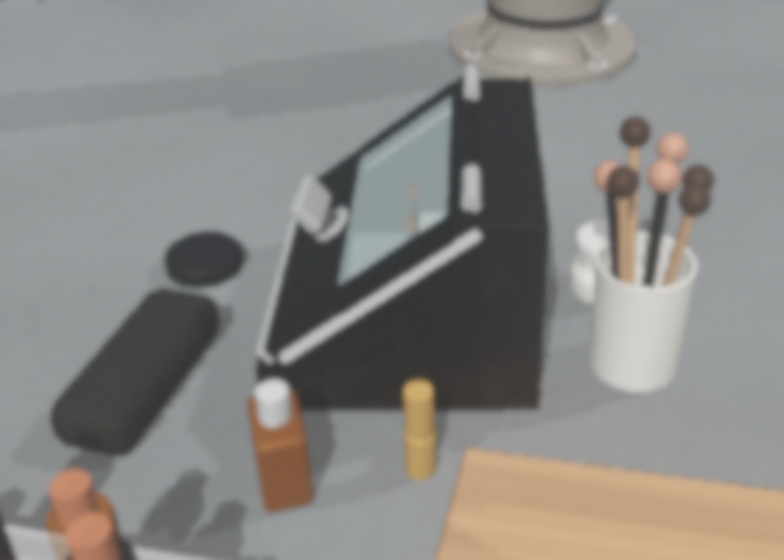

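The image shows the case with its front facing right. The knob is at about (252,193) in the scene picture, with its bar close to parallel to the hinge. Next I'll work out the pre-grasp pose.

```bash
cat >> h.py <<'E'
from scipy.spatial.transform import Rotation as Ro
az=np.radians(-78.6); a0=np.radians(37.8)
F=np.array([np.cos(az),np.sin(az),0]); Y=np.cross([0,0,1],-F); Z=np.array([0,0,1.])
def frame(lid=0.,bar=0.):   # tool rotation: z=-n, y = down rotated by bar about n
    a=a0-lid; n=np.sin(a)*F+np.cos(a)*Z; dn=np.cos(a)*F-np.sin(a)*Z
    y=Ro.from_rotvec(n*bar).apply(dn); z=-n
    return np.c_[np.cross(y,z),y,z],n,dn
KN=np.array([.583,-.0945,.1067])
def HI(): R,n,dn=frame(); return KN-.026*n-.13*dn
def knob(lid): R,n,dn=frame(lid); return HI()+.13*dn+.026*n
def go(p,R):
    s=sense(); R0=Ro.from_euler('xyz',s['tool_rot']).as_matrix()
    w=Ro.from_matrix(R@R0.T).as_rotvec(); d=(np.array(p)-s['tcp_pos'])*1000
    print('d',d.round(1),'w',w.round(3),'t',s['t']); return d,w
def st():
    s=sense(); R=Ro.from_euler('xyz',s['tool_rot']).as_matrix()
    print('t',s['t'],'tcp',s['tcp_pos'].round(4),'q',np.round(s['q'],2),'F',np.round(s['contact_force'],1),'M',np.round(s['moment'],2),'Mz_tool',round(float(R[:,2]@s['moment']),3),'gap',round(s['finger_gap'],4),'grip',round(s['grip_force'],1)); return s,R
E
python3 - <<'E'
from h import *
R,n,dn=frame(0,-.12); d,w=go(KN+.12*n,R); print(KN+.12*n, d/13,w/13)
E
```

```text
d [388.5 475.2 -29.8] w [ 0.628  0.206 -0.227] t 1.1
[ 0.59753747 -0.16659781  0.2015186 ] [29.8859165  36.55662759 -2.2910756 ] [ 0.04833184  0.01585159 -0.01747065]
```

```bash
python3 -m creep '[[30,36.5,0,0.048,0.016,-0.0175,85],[30,36.5,0,0.048,0.016,-0.0175,85],[30,36.5,0,0.048,0.016,-0.0175,85],[30,36.5,0,0.048,0.016,-0.0175,85],[30,36.5,0,0.048,0.016,-0.0175,85]]'
python3 -m creep '[[30,36.5,0,0.048,0.016,-0.0175,85],[30,36.5,0,0.048,0.016,-0.0175,85],[30,36.5,0,0.048,0.016,-0.0175,85],[30,36.5,0,0.048,0.016,-0.0175,85],[30,36.5,0,0.048,0.016,-0.0175,85]]'
python3 -m creep '[[30,36.5,-10,0.048,0.016,-0.0175,85],[30,36.5,-10,0.048,0.016,-0.0175,85],[29,36.5,-10,0.048,0.016,-0.0175,85],[0,0,0,0,0,0,85]]'
python3 - <<'E'
from h import *
st(); R,n,dn=frame(0,-.12); go(KN+.12*n,R)
p,d=look('wrist','w1.png')
o=outline_of('wrist','knob')
X,u,v=pts('wrist',d); k=(X-KN)@n+.026
print('lid offset from model plane', [(np.median(k[(abs(k)<.01)]).round(4))])
m=(k>.008)&(k<.05)&(np.linalg.norm(X-KN,axis=1)<.05); K=X[m]; top=X[m&(k>.032)]
for q in (K,top):
    e=np.linalg.svd(q-q.mean(0))[2][0]; e*=np.sign(e@Y); a=np.arctan2(e@np.cross(n,Y),e@Y)
    print(len(q),q.mean(0).round(4),'ang',a.round(3),'ext',np.ptp((q)@e).round(4)*1000,'n',((q-KN)@n+.026).max().round(4),'mid',[( (((q-KN)@ax).max()+((q-KN)@ax).min())/2).round(4) for ax in (Y,dn)])
if o: print(o[0]['p'],o[0]['bbox'])
E
```

```text
t: 1.6
tcp_pos: [0.3602, -0.4579, 0.2316]
tool_rot: [-2.888, 0.013, 0.228]
contact_force: [0.3, -0.7, 0.7]
finger_gap: 0.0852
grip_force: 0.0
t: 2.1
tcp_pos: [0.5102, -0.2755, 0.2315]
tool_rot: [-2.637, 0.047, 0.147]
contact_force: [0.6, -0.8, -0.1]
finger_gap: 0.085
grip_force: 0.0
t: 2.5
tcp_pos: [0.6001, -0.1599, 0.1994]
tool_rot: [-2.482, 0.077, 0.113]
contact_force: [0.2, 0.9, 0.5]
finger_gap: 0.0851
grip_force: 0.0
t 2.5 tcp [ 0.6001 -0.1599  0.1994] q [ 0.55  0.68 -0.2   1.46 -0.42  1.42 -0.96] F [0.2 0.9 0.5] M [-0.61 -0.17  0.02] Mz_tool -0.037 gap 0.0851 grip 0.0
d [-2.5 -6.7  2.1] w [-0.003 -0.004 -0.009] t 2.5
lid offset from model plane [np.float64(0.0055)]
1765 [ 0.5821 -0.1043  0.0987] ang -0.292 ext 81.69999999999999 n 0.0471 mid [np.float64(-0.0012), np.float64(0.0198)]
778 [ 0.5765 -0.114   0.1158] ang -0.074 ext 43.5 n 0.0471 mid [np.float64(0.012), np.float64(0.0087)]
0.95 [320.1, 184.2, 340.9, 244.4]
```

View pics/w1.png

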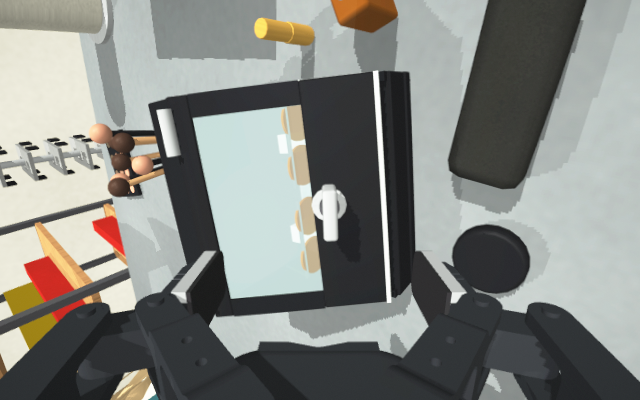

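The wrist picture shows the knob bar at about (322–338, 184–242), with the rosette at (330,205). Nothing is near it. I'll refine the lid plane and knob from this view.

```bash
python3 - <<'E'
from h import *
p,d=camera('wrist'); o=outline_of('wrist','knob')[0]['pixels']
R,n,dn=frame()
X,u,v=pts('wrist',d)
g=p.astype(int).sum(2)[v,u]
# lower black panel points around knob
m=(u>308)&(u<372)&(v>90)&(v<295)&(g<200); Q=X[m]
for _ in range(4):
    c=Q.mean(0); nn=np.linalg.svd(Q-c,full_matrices=False)[2][2]; nn*=np.sign(nn[2]); r=(Q-c)@nn; Q=Q[abs(r)<.002]
print(len(Q),nn,'tilt',np.degrees(np.arccos(nn[2])),'az',np.degrees(np.arctan2(nn[1],nn[0])),'model off',((c-KN)@n+.026))
print('hinge line dist at s where z=.165', )
k=(X-c)@nn
# white strip line
ms=(g>600)&(u>368)&(u<395)&(v>80)&(v<300); S=X[ms]; e=np.linalg.svd(S-np.median(S,0),full_matrices=False)[2][0]; print('strip dir az',np.degrees(np.arctan2(e[1],e[0]))%180,e, S.mean(0), 'ends',S[v[ms].argmin()],S[v[ms].argmax()])
K,ku,kv=pts('wrist',d,o); kk=(K-c)@nn
print('heights',np.percentile(kk,[2,25,50,75,98]).round(4))
T=K[(kk>.033)&(kk<.045)]; print(len(T)); f2=np.r_[nn[:2],0]/np.hypot(*nn[:2]); y=np.cross(Z,-f2); dd=np.cross(nn,y); dd*=-np.sign(dd[2])
A=np.c_[(T-KN)@y,(T-KN)@dd].astype(np.float32); print('rect (y,down) rel KN',cv2.minAreaRect(A*1000))
ro=X[(k>.002)&(k<.008)&(g>400)&(np.linalg.norm(X-KN,axis=1)<.06)]; 
print('rosette',len(ro),(((ro-KN)@y).min(),((ro-KN)@y).max()),(((ro-KN)@dd).min(),((ro-KN)@dd).max()))
print('knob dist to hinge(z=.165):', 'face pt z at KN:', (KN-((KN-c)@nn)*nn)[2], 'cross n,y',np.cross(nn,y),dd)
E
```

```text
10855 [ 0.11437331 -0.6009732   0.79104359] tilt 37.716856311074274 az -79.22469821892874 model off 0.004778438356516257
hinge line dist at s where z=.165
strip dir az 10.429112921690148 [-0.98336337 -0.18099749 -0.01537527] [ 0.5768265 -0.1266891  0.0553083] ends [ 0.67679922 -0.1094342   0.05757943] [ 0.47039685 -0.14566217  0.05676424]
heights [0.0053 0.0361 0.0375 0.0381 0.0391]
734
rect (y,down) rel KN ((9.80501937866211, 5.4919657707214355), (11.958454132080078, 43.71318054199219), 86.22098541259766)
rosette 356 (np.float64(-0.012894269425314764), np.float64(0.023267104310784114)) (np.float64(-0.010173398077575786), np.float64(0.05563308718387405))
knob dist to hinge(z=.165): face pt z at KN: 0.08991854281291944 cross n,y [ 0.14789182 -0.77709586 -0.61175979] [ 0.14789182 -0.77709586 -0.61175979]
```

```bash
python3 - <<'E'
s=open('h.py').read()
s=s.replace("az=np.radians(-78.6)","az=np.radians(-79.3)").replace("KN=np.array([.583,-.0945,.1067])","_R,_n,_d=frame(); KN=np.array([.583,-.0945,.1067])+.0098*Y+.0055*_d+.0048*_n")
open('h.py','w').write(s)
E
python3 - <<'E'
from h import *
R,n,dn=frame(0,-.066); print(KN,HI(),'n',n)
d,w=go(KN+.06*n,R)
print('last mm per leg', (-n*76+n*0).round(1)) 
E
```

```text
[ 0.5747235  -0.10348062  0.10712176] [0.55269309 0.01311202 0.16625564] n [ 0.11379638 -0.60225031  0.79015501]
d [-16.1  29.2 -46.8] w [ 0.012 -0.035  0.031] t 2.7
last mm per leg [ -8.6  45.8 -60.1]
```

```bash
python3 -m creep '[[-8,14.6,-23.4,0.006,-0.018,0.015,85],[-8,14.6,-23.4,0.006,-0.018,0.015,85],[-2.9,15.5,-20.3,0,0,0,85],[-2.9,15.5,-20.3,0,0,0,60],[0,0,0,0,0,0,60]]'
python3 - <<'E'
from h import *
st();R,n,dn=frame(0,-.066);go(KN-.017*n,R)
E
```

```text
t: 3.2
tcp_pos: [0.5739, -0.106, 0.1125]
tool_rot: [-2.479, 0.043, 0.136]
contact_force: [-0.5, -0.6, 0.2]
finger_gap: 0.0601
grip_force: 0.0
t 3.2 tcp [ 0.5739 -0.106   0.1125] q [ 0.53  0.7  -0.24  1.65 -0.45  1.19 -0.88] F [-0.5 -0.6  0.2] M [-0.63 -0.13 -0.02] Mz_tool 0.013 gap 0.0601 grip 0.0
d [ -1.1  12.8 -18.8] w [-0.003 -0.003 -0.001] t 3.2
```

```bash
python3 -m creep '[[-0.6,6.4,-9.4,0,0,0,60],[-0.6,6.4,-9.4,0,0,0,60],[0,0,0,0,0,0,40],[0,0,0,0,0,0,25],[0,0,0,0,0,0,18]]'
python3 - <<'E'
from h import *
st();look('wrist','w2.png')
E
```

```text
t: 3.7
tcp_pos: [0.5755, -0.0949, 0.0955]
tool_rot: [-2.482, 0.038, 0.134]
contact_force: [0.3, -0.4, 0.4]
finger_gap: 0.0185
grip_force: 0.0
t 3.7 tcp [ 0.5755 -0.0949  0.0955] q [ 0.52  0.72 -0.24  1.67 -0.45  1.15 -0.87] F [ 0.3 -0.4  0.4] M [-0.71 -0.17  0.09] Mz_tool -0.09 gap 0.0185 grip 0.0
```

View pics/w2.png

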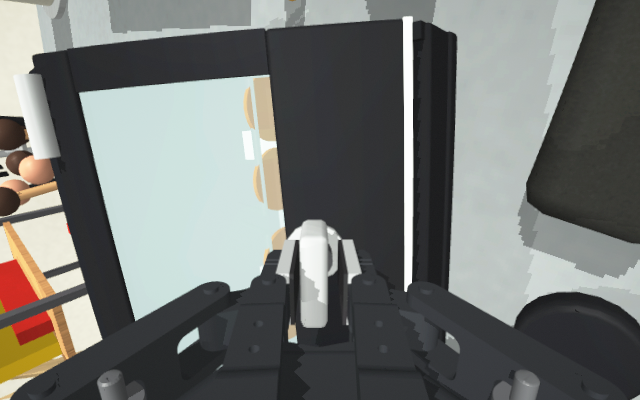

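The bar at (302–328, 222–325) sits centred between the two pads, so I'll close on it.

```bash
python3 -m creep '[[0,0,0,0,0,0,8],[0,0,0,0,0,0,8],[0,0,0,0,0,0,8]]'
python3 - <<'E'
from h import *
st();R,n,dn=frame(0,-.066);go(KN-.017*n,R)
print('turn step +0.1:',(n*.1).round(4))
E
```

```text
t: 4.05
tcp_pos: [0.5754, -0.0937, 0.0967]
tool_rot: [-2.48, 0.038, 0.136]
contact_force: [-1.8, 0.7, 7.7]
finger_gap: 0.0109
grip_force: 60.3
t 4.05 tcp [ 0.5754 -0.0937  0.0967] q [ 0.52  0.72 -0.25  1.67 -0.45  1.15 -0.87] F [-1.8  0.7  7.7] M [0.38 0.34 0.19] Mz_tool 0.013 gap 0.0109 grip 60.3
d [-2.6  0.4 -3. ] w [-0.003  0.002 -0.001] t 4.05
turn step +0.1: [ 0.0114 -0.0602  0.079 ]
```

```bash
python3 -m creep '[[0,0,0,0.0114,-0.0602,0.079,8],[0,0,0,0.0114,-0.0602,0.079,8],[0,0,0,0.0114,-0.0602,0.079,8],[0,0,0,0,0,0,8]]'; python3 -c "from h import *;st()"
python3 -m creep '[[0,0,0,0.0114,-0.0602,0.079,8],[0,0,0,0,0,0,8]]'; python3 -c "from h import *;st()"
python3 -m creep '[[0,0,0,0.0114,-0.0602,0.079,8],[0,0,0,0,0,0,8]]'; python3 -c "from h import *;st()"
```

```text
t: 4.45
tcp_pos: [0.5753, -0.0931, 0.0971]
tool_rot: [-2.491, -0.147, 0.376]
contact_force: [-1.7, 1.6, 8.6]
finger_gap: 0.0106
grip_force: 60.6
t 4.45 tcp [ 0.5753 -0.0931  0.0971] q [ 0.57  0.73 -0.32  1.66 -0.41  1.14 -0.61] F [-1.7  1.6  8.6] M [0.78 0.46 0.18] Mz_tool 0.05 gap 0.0106 grip 60.6
t: 4.65
tcp_pos: [0.5752, -0.093, 0.0973]
tool_rot: [-2.505, -0.207, 0.457]
contact_force: [-2.8, 1.1, 9.7]
finger_gap: 0.0106
grip_force: 60.7
t 4.65 tcp [ 0.5752 -0.093   0.0973] q [ 0.59  0.73 -0.35  1.66 -0.39  1.14 -0.52] F [-2.8  1.1  9.7] M [0.93 0.54 0.2 ] Mz_tool 0.059 gap 0.0106 grip 60.7
t: 4.85
tcp_pos: [0.5751, -0.0928, 0.0974]
tool_rot: [-2.524, -0.265, 0.541]
contact_force: [-2.6, 2.1, 10.2]
finger_gap: 0.0108
grip_force: 60.7
t 4.85 tcp [ 0.5751 -0.0928  0.0974] q [ 0.61  0.74 -0.37  1.66 -0.37  1.13 -0.44] F [-2.6  2.1 10.2] M [1.05 0.65 0.29] Mz_tool 0.045 gap 0.0108 grip 60.7
```

```bash

python3 -m creep '[[0.2,-0.8,1.2,0.0114,-0.0602,0.079,8],[0,0,0,0,0,0,8]]'; python3 -c "from h import *;st()"
python3 -m creep '[[0,0,0,0.0114,-0.0602,0.079,8],[0,0,0,0,0,0,8]]'; python3 -c "from h import *;st()"
```

```text
t: 5.05
tcp_pos: [0.5749, -0.0927, 0.0976]
tool_rot: [-2.548, -0.322, 0.627]
contact_force: [-2.0, 6.4, 3.4]
finger_gap: 0.011
grip_force: 59.7
t 5.05 tcp [ 0.5749 -0.0927  0.0976] q [ 0.62  0.74 -0.4   1.66 -0.35  1.13 -0.35] F [-2.   6.4  3.4] M [ 0.75  0.18 -0.04] Mz_tool 0.051 gap 0.011 grip 59.7
t: 5.25
tcp_pos: [0.5748, -0.0926, 0.0978]
tool_rot: [-2.578, -0.376, 0.717]
contact_force: [-1.8, 5.2, 4.8]
finger_gap: 0.0109
grip_force: 59.7
t 5.25 tcp [ 0.5748 -0.0926  0.0978] q [ 0.64  0.75 -0.42  1.66 -0.34  1.13 -0.27] F [-1.8  5.2  4.8] M [0.81 0.32 0.02] Mz_tool 0.087 gap 0.0109 grip 59.7
```

No stop torque by about 0.63 rad, so anticlockwise is the free direction. I'll keep turning.

```bash

python3 -m creep '[[0,0,0,0.0114,-0.0602,0.079,8],[0,0,0,0.0114,-0.0602,0.079,8],[0,0,0,0.0114,-0.0602,0.079,8],[0,0,0,0.0114,-0.0602,0.079,8],[0,0,0,0,0,0,8]]'; python3 -c "from h import *;st()"
python3 -m creep '[[0,0,0,0.0114,-0.0602,0.079,8],[0,0,0,0.0114,-0.0602,0.079,8],[0,0,0,0.0114,-0.0602,0.079,8],[0,0,0,0.0114,-0.0602,0.079,8],[0,0,0,0,0,0,8]]'; python3 - <<'E'
from h import *
s,R=st()
for b in (1.43,1.5,1.57): go(KN-.017*_n,frame(0,b)[0])
E
```

```text
t: 5.75
tcp_pos: [0.5741, -0.0922, 0.0981]
tool_rot: [-2.759, -0.561, 1.116]
contact_force: [-4.8, 4.2, 7.0]
finger_gap: 0.0108
grip_force: 60.0
t 5.75 tcp [ 0.5741 -0.0922  0.0981] q [ 0.71  0.77 -0.52  1.65 -0.26  1.12  0.07] F [-4.8  4.2  7. ] M [1.33 0.78 0.33] Mz_tool 0.054 gap 0.0108 grip 60.0
t: 6.25
tcp_pos: [0.5733, -0.0921, 0.0983]
tool_rot: [-3.032, -0.66, 1.59]
contact_force: [-6.3, 4.0, 10.5]
finger_gap: 0.0111
grip_force: 60.5
t 6.25 tcp [ 0.5733 -0.0921  0.0983] q [ 0.77  0.8  -0.63  1.65 -0.18  1.12  0.4 ] F [-6.3  4.  10.5] M [1.62 1.35 0.67] Mz_tool 0.1 gap 0.0111 grip 60.5Traceback (most recent call last):
  File "<stdin>", line 3, in <module>
NameError: name '_n' is not defined
```

```bash

python3 -m creep '[[0,0,0,0.0114,-0.0602,0.079,8],[0,0,0,0,0,0,8]]'; python3 - <<'E'
from h import *
s,R=st(); p=s['tcp_pos']; H=HI(); print('Y',Y,'H',H)
x=p
for i in range(1,13):
    q=H+Ro.from_rotvec(Y*.1*i).apply(p-H); print(i,((q-x)*1000).round(1)); x=q
print((Y*.1).round(4))
E
```

```text
t: 6.45
tcp_pos: [0.5731, -0.0921, 0.0983]
tool_rot: [-3.109, -0.667, 1.717]
contact_force: [-7.7, 3.5, 10.9]
finger_gap: 0.0105
grip_force: 60.5
t 6.45 tcp [ 0.5731 -0.0921  0.0983] q [ 0.79  0.8  -0.65  1.65 -0.16  1.12  0.48] F [-7.7  3.5 10.9] M [1.66 1.47 0.77] Mz_tool 0.087 gap 0.0105 grip 60.5
Y [-0.9826128  -0.18566662  0.        ] H [0.55269309 0.01311202 0.16625564]
1 [ 1.2 -6.1 11. ]
2 [ 0.9 -5.  11.6]
3 [ 0.7 -3.9 12.1]
4 [ 0.5 -2.7 12.4]
5 [ 0.3 -1.4 12.6]
6 [ 0.  -0.2 12.7]
7 [-0.2  1.1 12.6]
8 [-0.4  2.3 12.5]
9 [-0.7  3.5 12.2]
10 [-0.9  4.7 11.8]
11 [-1.1  5.8 11.2]
12 [-1.3  6.9 10.6]
[-0.0983 -0.0186  0.    ]
```

```bash

python3 -m creep '[[0.6,-3.1,5.4,-0.0491,-0.0093,0,8],[0.6,-3,5.6,-0.0491,-0.0093,0,8],[0.5,-2.5,5.8,-0.0491,-0.0093,0,8],[0.4,-2.5,5.8,-0.0491,-0.0093,0,8],[0,0,0,0,0,0,8]]'; python3 - <<'E'
from h import *
s,R=st();look('wrist','w3.png')
# tool pitch about Y
_,n,_=frame();print('tool tilt lid',a0-np.arctan2(-R[:,2]@F,-R[2,2]))
E
```

```text
t: 6.95
tcp_pos: [0.5749, -0.1026, 0.12]
tool_rot: [-3.118, -0.463, 1.721]
contact_force: [-6.1, 5.2, 5.9]
finger_gap: 0.0108
grip_force: 60.9
t 6.95 tcp [ 0.5749 -0.1026  0.12  ] q [ 0.71  0.68 -0.61  1.69 -0.07  1.05  0.38] F [-6.1  5.2  5.9] M [1.23 1.35 0.4 ] Mz_tool 0.123 gap 0.0108 grip 60.9
tool tilt lid 0.1966183835766553
```

View pics/w3.png

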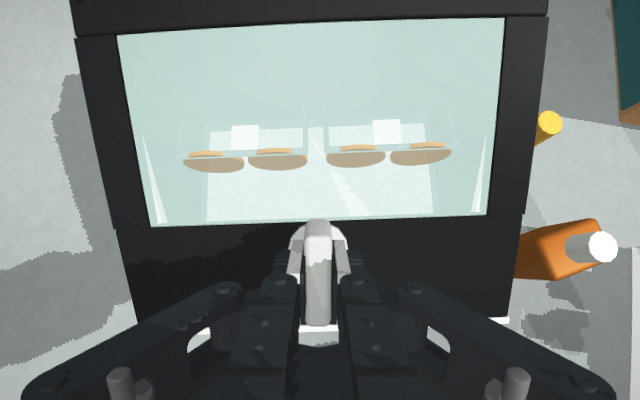

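The bar is held at (318,270), parallel to the slope. The lid is moving with small forces, so I'll carry on along the arc.

```bash

python3 -m creep '[[0.7,-3.9,12.1,-0.0983,-0.0186,0,8],[0.5,-2.7,12.4,-0.0983,-0.0186,0,8],[0.3,-1.4,12.6,-0.0983,-0.0186,0,8],[0,0,0,0,0,0,8]]'; python3 -c "from h import *;st()"
python3 -m creep '[[0,-0.2,12.7,-0.0983,-0.0186,0,8],[-0.2,1.1,12.6,-0.0983,-0.0186,0,8],[-0.4,2.3,12.5,-0.0983,-0.0186,0,8],[0,0,0,0,0,0,8]]'; python3 - <<'E'
from h import *
s,R=st();print('tool tilt lid',a0-np.arctan2(-R[:,2]@F,-R[2,2]))
p=s['tcp_pos'];H=HI();print('r',np.hypot((p-H)@F,(p-H)[2]),'ang',np.arctan2((p-H)[2],(p-H)@F)-np.arctan2(.0983-H[2],(np.array([.5731,-.0921,0])-H)@F))
E
```

```text
t: 7.4
tcp_pos: [0.5766, -0.111, 0.1573]
tool_rot: [-3.131, -0.158, 1.727]
contact_force: [-6.1, 4.7, 2.7]
finger_gap: 0.0109
grip_force: 61.8
t 7.4 tcp [ 0.5766 -0.111   0.1573] q [ 0.55  0.5  -0.52  1.76  0.11  0.98  0.18] F [-6.1  4.7  2.7] M [0.85 1.37 0.13] Mz_tool 0.054 gap 0.0109 grip 61.8
t: 7.8
tcp_pos: [0.5761, -0.1084, 0.1944]
tool_rot: [-3.141, 0.142, 1.727]
contact_force: [-6.0, 1.8, 1.2]
finger_gap: 0.0109
grip_force: 62.4
t 7.8 tcp [ 0.5761 -0.1084  0.1944] q [ 0.34  0.39 -0.42  1.82  0.36  0.98 -0.11] F [-6.   1.8  1.2] M [ 0.73  1.41 -0.21] Mz_tool 0.032 gap 0.0109 grip 62.4
tool tilt lid 0.8020114476658001
r 0.12694822525287774 ang 0.7886905686647254
```

```bash

python3 -m creep '[[-0.7,3.5,12.2,-0.0983,-0.0186,0,8],[-0.9,4.7,11.8,-0.0983,-0.0186,0,8],[-1.1,5.8,11.2,-0.0983,-0.0186,0,8],[0,0,0,0,0,0,8]]'; python3 -c "from h import *;st()"
python3 -m creep '[[-1.3,6.5,10.8,-0.0983,-0.0186,0,8],[0,0,0,0,0,0,8]]'; cat > c.py <<'E'
from h import *
s,R=st();print('tool tilt lid',a0-np.arctan2(-R[:,2]@F,-R[2,2]))
p=s['tcp_pos'];H=HI();print('r',np.hypot((p-H)@F,(p-H)[2]),'ang',np.arctan2((p-H)[2],(p-H)@F)-np.arctan2(.0983-H[2],(np.array([.5731,-.0921,0])-H)@F))
E
python3 c.py
```

```text
t: 8.2
tcp_pos: [0.5736, -0.0954, 0.2291]
tool_rot: [3.131, 0.443, 1.723]
contact_force: [-8.1, 1.3, 2.1]
finger_gap: 0.0108
grip_force: 62.4
t 8.2 tcp [ 0.5736 -0.0954  0.2291] q [ 0.11  0.34 -0.37  1.87  0.64  1.09 -0.43] F [-8.1  1.3  2.1] M [ 0.56  1.39 -0.66] Mz_tool 0.053 gap 0.0108 grip 62.4
t: 8.4
tcp_pos: [0.5723, -0.0894, 0.2394]
tool_rot: [3.127, 0.542, 1.72]
contact_force: [-7.2, 0.4, 1.5]
finger_gap: 0.0105
grip_force: 62.3
t 8.4 tcp [ 0.5723 -0.0894  0.2394] q [ 0.04  0.34 -0.36  1.88  0.73  1.14 -0.53] F [-7.2  0.4  1.5] M [ 0.56  1.37 -0.79] Mz_tool 0.031 gap 0.0105 grip 62.3
tool tilt lid 1.2018723877117545
r 0.12747362367467346 ang 1.1764022384927888
```

```bash

python3 -m creep '[[-0.4,2.1,3.1,-0.0295,-0.0056,0,8],[0,0,0,0,0,0,8]]'; python3 c.py
python3 -m creep '[[-0.3,1.6,2.2,-0.0197,-0.0037,0,8],[0,0,0,0,0,0,8]]'; python3 c.py
```

```text
t: 8.6
tcp_pos: [0.5721, -0.0879, 0.2417]
tool_rot: [3.125, 0.569, 1.717]
contact_force: [-7.1, 1.7, -2.9]
finger_gap: 0.0111
grip_force: 61.8
t 8.6 tcp [ 0.5721 -0.0879  0.2417] q [ 0.02  0.34 -0.35  1.89  0.75  1.16 -0.56] F [-7.1  1.7 -2.9] M [ 1.58  1.48 -0.85] Mz_tool 0.081 gap 0.0111 grip 61.8
tool tilt lid 1.2284498262616255
r 0.12759960739996754 ang 1.1978351943629921
t: 8.8
tcp_pos: [0.5718, -0.0865, 0.2437]
tool_rot: [3.124, 0.588, 1.716]
contact_force: [-6.5, 2.6, -6.4]
finger_gap: 0.0105
grip_force: 61.4
t 8.8 tcp [ 0.5718 -0.0865  0.2437] q [ 0.01  0.34 -0.35  1.89  0.77  1.17 -0.58] F [-6.5  2.6 -6.4] M [ 1.75  1.42 -0.77] Mz_tool 0.037 gap 0.0105 grip 61.4
tool tilt lid 1.247723276738614
r 0.1276351605160089 ang 1.2170148788663178
```

The force is rising at about 1.2 rad, so the lid is at its stop. I'll release and back off along the tool axis.

```bash

python3 -m creep '[[0,0,0,0,0,0,30],[0,0,0,0,0,0,45],[0,0,0,0,0,0,45],[0,0,0,0,0,0,45]]'; python3 c.py
python3 -m creep '[[-1.5,8,13,0,0,0,45],[-2.4,12.7,21,0,0,0,45],[-2.4,12.7,21,0,0,0,45],[-2.4,12.7,21,0,0,0,45],[0,0,0,0,0,0,45]]'
python3 - <<'E'
from h import *
st()
p,d=look('side','side3.png'); p,d=look('scene','sc3.png')
X,u,v=pts('scene',d); o=outline_of('scene','lid_edge')
if o:
    K,_,_=pts('scene',d,o[0]['pixels']); H=HI(); r=(K-H)@F; z=K[:,2]-H[2]; m=(r>.03)&(r<.2)&(z>0); print(len(K),m.sum(),'rise deg',np.degrees(np.median(np.arctan2(z[m],r[m]))))
E
python3 -c "
import cv2;a=cv2.imread('pics/side3.png')[80:320,180:500];b=cv2.imread('pics/sc3.png')[80:320,140:460];cv2.imwrite('pics/both.png',cv2.resize(cv2.hconcat([a,b]),(800,300)))"
```

```text
t: 9.2
tcp_pos: [0.5742, -0.087, 0.2459]
tool_rot: [3.117, 0.589, 1.713]
contact_force: [-0.2, -0.0, -0.2]
finger_gap: 0.0451
grip_force: 0.0
t 9.2 tcp [ 0.5742 -0.087   0.2459] q [ 0.01  0.34 -0.35  1.88  0.77  1.17 -0.58] F [-0.2 -0.  -0.2] M [ 0.59  0.13 -0.01] Mz_tool 0.0 gap 0.0451 grip 0.0
tool tilt lid 1.249427697685009
r 0.1296567588476324 ang 1.2261620534730797
t: 9.7
tcp_pos: [0.5663, -0.0373, 0.3251]
tool_rot: [3.111, 0.588, 1.714]
contact_force: [0.2, 0.8, 1.1]
finger_gap: 0.0446
grip_force: 0.0
t 9.7 tcp [ 0.5663 -0.0373  0.3251] q [-0.04  0.26 -0.39  1.79  0.69  1.33 -0.53] F [0.2 0.8 1.1] M [0.56 0.05 0.01] Mz_tool 0.021 gap 0.0446 grip 0.0
5317 4193 rise deg 29.822658705360706
```

View pics/both.png

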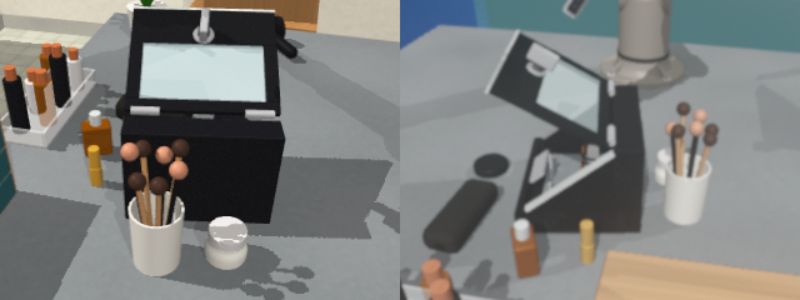

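The lid stands open, the bar is perpendicular to the hinge, and all the cosmetics are upright in place. A quick plane fit will check the lid angle.

```bash
python3 - <<'E'
from h import *
for c in ('side','scene'):
    p,d=camera(c); o=outline_of(c,'lid_edge')
    K,_,_=pts(c,d,o[0]['pixels']); H=HI(); r=(K-H)@F; K=K[(r>.01)&(r<.18)&(K[:,2]>.15)]
    for _ in range(8):
        m=np.median(K,0) if _<2 else K.mean(0); n=np.linalg.svd(K-m,full_matrices=False)[2][2]; n*=np.sign(n[2]); e=abs((K-m)@n); K=K[e<max(.002,np.percentile(e,85))]
    print(c,len(K),'lid',a0-np.arctan2(n@F,n[2]))
E
```

```text
side 7094 lid 1.203281229386131
scene 3244 lid 1.2103506880375983
```

```bash
python3 -c "
from cell import ticket;print(ticket.close_job())"
```

```text
the job is handed in; nothing more can be done
None
```

I turned the latch a quarter turn anticlockwise, its free direction, and raised the lid to its stop (measured about 1.20 rad). The lid is standing open, the cosmetics look upright where they were, the arm is clear, and I handed the job in at about 10 s.

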